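# Release the battery drawer with a rod through the slot

## Robot

A 6-joint arm with a two-finger parallel gripper is mounted at the origin on the work surface. World frame = base frame: x ahead of the robot, y to its left, z up, the work surface at z = 0. Lengths are in m, angles in rad, forces in N, time in s.
With the tool pointing down it reaches from about 0.425 to 0.95 m from the base axis. Payload 3.5 kg.
Tool frame: the origin (TCP) lies at the very end of the fingers, on their centre line; the grasp point (between the pads) lies 19 mm behind it; z points along the fingers, y is the line along which they close (so a half turn about z gives the same grasp; the last joint's range is limited). The gripper opens to 85 mm and grips with 20 to 120 N. Pads are 22 mm wide; open, the fingers measure 114 mm over their backs; the gripper's body (76 mm by 85 mm) begins 54 mm behind the grasp point. The pads swing forward as they close: fully open they stand 13 mm farther back than shut.
Start: joints at [1.053, 0.286, 1.577, -0, 1.279, -0.15], TCP at [0.243, 0.63, 0.231] pointing down, gripper open.
Joint ranges: [-2.77, 2.77], [-0.9, 2.22], [0.21, 2.48], [-1.53, 4.67], [0.24, 2.81], [-2.84, 2.84]. Speed limits (rad/s): [2.79, 2.79, 3.14, 3.14, 3.14, 3.14].

## Interface

Orientations are given as [roll, pitch, yaw] about the fixed x, y, z axes, in that order (R = Rz(yaw) Ry(pitch) Rx(roll)).
In Python, from workcell import get_state, capture, camera_params, hand_in gives the robot as it stands.
- The arm moves only by the tool apply_moves, never from a script. Its argument "commands" is text: rows parted by semicolons, each of 7 numbers parted by spaces: the shift along the world's x, y, z in cm, then the turn, a rotation vector about the world's x, y, z in degrees, then the gripper command: -1 is fully open, 1 is shut, values between are in proportion. In form: dx dy dz rx ry rz grip; .... A call has 1 to 5 rows; each row is the pose to reach, as a shift and turn from the pose commanded when the call began; what a row does not reach only later rows make up. A row lasts 1/10 s, in which the tool goes at most 50 mm and 8.59 degrees, less where a joint would pass 70% of its speed; a pose out of reach is approached as far as the arm can. A call with a gripper value outside its range is refused whole. The fingers move at their own pace and stop on an object; the grip force is fixed at half the most. Time passes only in rows, so rows that repeat a pose let the fingers close. It gives the time, the measured TCP pose, the force, the opening and the grip force at its end, in the units of the state.
- get_state(): the state, without advancing time (a new reading comes with each control period).
- capture(name): name is "scene" or "top"; returns the picture (384x512x3 uint8, red, green, blue); there is no depth.
- camera_params(name): a dict with "fx", "fy", "cx", "cy" (pixels), "distortion" ([k1, k2, p1, p2, k3] as OpenCV has them; the pictures are not rectified), "camera_from_world" (4x4, takes a point from world to camera coordinates). Camera axes: x right, y down, z forward; pixel columns grow to the right and rows downward; lengths in m; the calibration is good to about 2 mm. A picture is of the moment at which its call begins. camera_params takes no time and is no camera call.
- hand_in(): hands the job in; it is judged then, once.
The state is a dict: "t": time; "qpos": joint angles; "qd": joint speeds; "effort": joint torques, N m; "tool_pos": TCP position; "ee_rot": TCP orientation; "force": force on the tool from outside, world axes, zero at the start; "ft_torque": the same for the moment, N m; "finger_gap": finger opening in m; "finger_force": force on a finger pad.
Only numpy, scipy, OpenCV 4.12 (cv2) and the standard library are available. Lean on these libraries where they do the work, as an engineer would, in place of code of your own. Each camera call takes 0.05 s, during which the arm holds its last target. There are 200 camera calls.

## Task

The battery drawer of the grey power pack is latched shut. Take the long plain release rod by its wooden handle out of the wooden stand and push it straight down through the slot in the pack's top until the hidden latch tab is fully down and the drawer has come out at the far side. Then put the rod, point down, in the white cup and let go, leaving the cup upright.

Things in the scene. Friction and masses are not known exactly. Their poses are not given: they have to be found in the camera images.
- rod_grip (a point): Centre of the wooden handle of the release rod; grip here. Round rod, 180 mm long, about 70 g: plain steel shaft 10 mm in diameter, then a handle 18 mm in diameter and 70 mm long, rising 35 mm above this point. z runs up the rod; its point is 145 mm below. It stands in one of two holes of a wooden stand; the shorter tool with a broad steel collar in the other hole is a punch, not for this job.
- rod: The same release rod; its origin is the centre of its lower end (the point), z runs up the rod. The stand is 60 x 140 x 50 mm, its two holes are 40 mm deep, 12 mm wide and 80 mm apart: lift the rod 45 mm or more to clear it.
- slot (a point): Centre of the slot, level with the top of the grey power pack (150 x 130 x 90 mm, fixed; a blank white label and a small black knob lie beside the slot). The slot is 22 mm along this point's x and 56 mm along its y; z is up. The latch tab lies inside, under the whole slot, 45 mm below this point. The battery drawer (front 100 mm wide) is in the pack's +x side.
- tab (a joint): Travel of the latch tab straight down: 0 as found, 0.012 m fully down against its stop. It takes about 5 N to push when moved slowly and stays where it is left; the drawer comes out 2.5 mm for each mm, 30 mm in all.
- cup_in (a point): Centre of the inner floor of the white ceramic cup that takes the rod; z is up along the cup. The cup is open at the top, 100 mm high, 90 mm across the rim, with walls 4 mm thick, narrower at the bottom; about 0.3 kg, loose on the bench.
Not all that is in view belongs to the job. Leave any blue or yellow look-alike of the part that bears cup_in alone.

How it is judged:
By the outcome, as a careful person would: the job done as asked, in the order asked, and still so for the second after the job is handed in, with the robot touching nothing.
It also fails if it takes over 48 s, if anything falls off the work surface, if the arm or the gripper's body presses on something with over 40 N, if the wrist force passes 120 N, or if a joint passes its speed limit or range.

## Working session

There is one attempt and no reset: what is moved stays moved. The work goes in short steps, Python scripts to look and compute and a tool call to move; the robot and the scene stay as the last step left them, time stands still between calls to the robot, and variables do not carry over. Pictures are saved under pics/ and viewed, at most 10 in all, crops included, and the job is handed in when it is done.

Besides the shell and the picture viewer there is one more tool, called after ">>>" by a JSON object that holds its "method" and its "body". apply_moves: Moves the arm, as the interface text tells. Its arguments: {"type":"object","properties":{"commands":{"type":"string"}},"required":["commands"]}

```bash
mkdir -p pics; cat > h.py <<'E'
import numpy as np, cv2
from workcell import *
def cam(n):
    p=camera_params(n);K=np.array([[p['fx'],0,p['cx']],[0,p['fy'],p['cy']],[0,0,1.]])
    return K,np.array(p['distortion'],float),np.array(p['camera_from_world'])
def ray(n,uv):
    K,d,T=cam(n);q=cv2.undistortPoints(np.array([[uv]],float),K,d)[0,0]
    R=T[:3,:3];return -R.T@T[:3,3],R.T@np.array([q[0],q[1],1])
def onz(n,uv,z):
    o,r=ray(n,uv);return o+r*(z-o[2])/r[2]
def tri(a,b):
    (o1,d1),(o2,d2)=ray('scene',a),ray('top',b)
    s=np.linalg.lstsq(np.c_[d1,-d2],o2-o1,rcond=None)[0]
    p,q=o1+s[0]*d1,o2+s[1]*d2;return (p+q)/2,np.linalg.norm(p-q)
def proj(n,P):
    K,d,T=cam(n);return cv2.projectPoints(np.array(P,float).reshape(-1,3),cv2.Rodrigues(T[:3,:3])[0],T[:3,3],K,d)[0][:,0]
def snap(n,f):
    im=capture(n);cv2.imwrite('pics/'+f,im[:,:,::-1]);return im
E
python3 - <<'E'
from h import *
a=snap('scene','s0.png');b=snap('top','t0.png')
for n in('scene','top'):
    K,d,T=cam(n);print(n,K[0,0],(-T[:3,:3].T@T[:3,3]).round(3),T[2,:3].round(2))
s=get_state();print(s['t'],s['tool_pos'],s['ee_rot'])
E
```

```text
scene 361.1028337207147 [1.224 0.457 0.682] [-0.7  -0.48 -0.53]
top 410.3290543493543 [ 0.393 -0.055  1.213] [ 0.07  0.01 -1.  ]
0.1 [0.24236671 0.62935171 0.23005534] [-3.13947966e+00 -3.29799470e-04  2.77381992e+00]
```

View pics/s0.png

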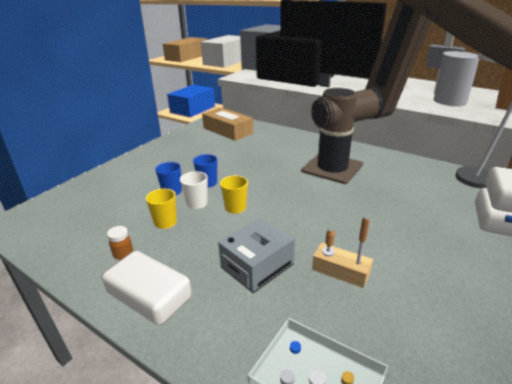

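View pics/t0.png

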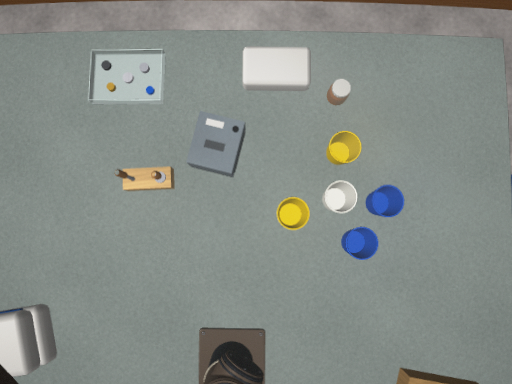

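The scene view shows the stand at (342,262), with the tall tool's handle at (364,228) and the shorter one at (329,240). It also shows the pack at (257,250) and the white cup at (195,190), between blue and yellow look-alikes. I'll enlarge the tools, slot and cup.

```bash
python3 - <<'E'
import cv2,numpy as np
a=cv2.imread('pics/s0.png');b=cv2.imread('pics/t0.png')
r=lambda i,x,y,w,h,k:cv2.resize(i[y:y+h,x:x+w],None,fx=k,fy=k,interpolation=cv2.INTER_CUBIC)
A=r(a,210,200,200,100,4);B=r(b,100,100,160,100,4);C=np.zeros((200*1,800,3),np.uint8)
cv2.imwrite('pics/c1.png',A);
D=np.zeros((600,800,3),np.uint8)
D[:400,:640]=B; D[400:,:300]=r(a,160,150,100,66,3.0)[:200,:300]; D[400:,320:620]=r(b,300,160,100,66,3)[:200]
cv2.imwrite('pics/c2.png',D)
E
```

```text
Traceback (most recent call last):
ValueError: could not broadcast input array from shape (198,300,3) into shape (200,300,3)
```

View pics/c1.png

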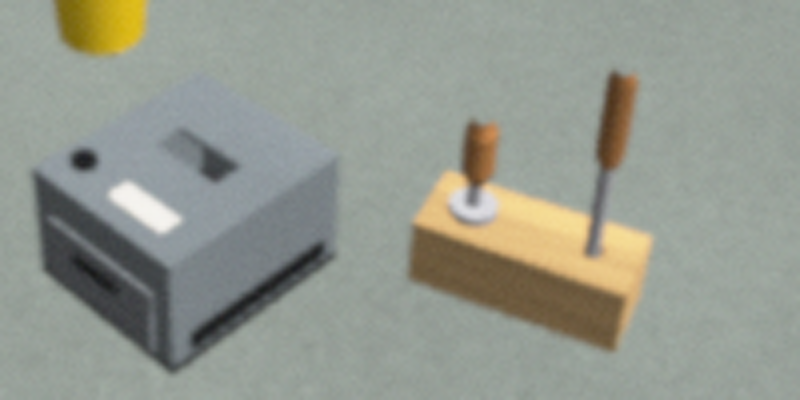

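The crop shows two candidates. The tool at scene (365,219)-(358,263) is long, plain and without a collar, so it is the release rod. The one at (330,245) has the steel collar and is the punch. The slot is at scene (260,239). Next I'll measure.

```bash
python3 - <<'E'
from h import *
import cv2
b=cv2.imread('pics/t0.png');a=cv2.imread('pics/s0.png')
r=lambda i,x,y,w,h,k:cv2.resize(i[y:y+h,x:x+w],None,fx=k,fy=k,interpolation=cv2.INTER_CUBIC)
D=np.zeros((600,800,3),np.uint8);D[:400,:640]=r(b,100,100,160,100,4);D[400:598,:300]=r(a,160,150,100,66,3);D[400:598,320:620]=r(b,300,160,100,66,3)
cv2.imwrite('pics/c2.png',D)
# white cup, top view
hsv=cv2.cvtColor(b,cv2.COLOR_BGR2HSV)
m=((hsv[...,1]<45)&(hsv[...,2]>140)).astype(np.uint8);w=np.zeros_like(m);w[170:225,310:366]=1
cs,_=cv2.findContours(m*w,cv2.RETR_EXTERNAL,cv2.CHAIN_APPROX_NONE);c=max(cs,key=cv2.contourArea)
print('cup box',cv2.boundingRect(c),cv2.contourArea(c),cv2.minEnclosingCircle(c))
g=np.array([onz('top',p,0.1)[:2] for p in c[:,0]]);print('rim circ z.1',cv2.minEnclosingCircle(g.astype(np.float32)))
# slot
m=((hsv[...,2]<75)).astype(np.uint8);w=np.zeros_like(m);w[135:155,195:232]=1
cs,_=cv2.findContours(m*w,cv2.RETR_EXTERNAL,cv2.CHAIN_APPROX_NONE)
for c in cs:
    if cv2.contourArea(c)>20:
        g=np.array([onz('top',p,0.09)[:2] for p in c[:,0]]).astype(np.float32)*1000;print('slot',cv2.boundingRect(c),cv2.minAreaRect(g),cv2.boxPoints(cv2.minAreaRect(g)).round())
# label
m=((hsv[...,1]<40)&(hsv[...,2]>170)).astype(np.uint8);w=np.zeros_like(m);w[110:135,198:232]=1
cs,_=cv2.findContours(m*w,cv2.RETR_EXTERNAL,cv2.CHAIN_APPROX_NONE);c=max(cs,key=cv2.contourArea)
g=np.array([onz('top',p,0.09)[:2] for p in c[:,0]]).astype(np.float32)*1000;print('label',cv2.minAreaRect(g))
# stand (scene crop corners of top, z=.05) and rod
for p in[(413,228),(448,172),(652,238),(626,292)]:print('st',onz('scene',(210+p[0]/4,200+p[1]/4),.05).round(4))
print('hole',onz('scene',(210+594/4,200+252/4),.05).round(4),'top',onz('scene',(210+621/4,200+75/4),.19).round(4),'hb',onz('scene',(210+611/4,200+168/4),.12).round(4))
print('slot s',onz('scene',(210+200/4,200+155/4),.09))
for p in [(203,77),(338,157),(172,266),(37,172)]:print('pack',onz('scene',(210+p[0]/4,200+p[1]/4),.09).round(4))
E
```

```text
cup box (310, 170, 56, 55) 2949.0 ((337.5, 197.0), 38.539039611816406)
rim circ z.1 ((0.476362943649292, -0.28688353300094604), 0.10652155429124832)
label ((679.7164306640625, 54.05013656616211), (50.487911224365234, 19.27153778076172), 76.26697540283203)
st [0.5659 0.1855 0.05  ]
st [0.5029 0.1811 0.05  ]
st [0.4949 0.3193 0.05  ]
st [0.5503 0.3213 0.05  ]
hole [0.5265 0.2923 0.05  ] top [0.5314 0.2908 0.19  ] hb [0.5281 0.2937 0.12  ]
slot s [0.61684582 0.05598358 0.09      ]
pack [0.544  0.0116 0.09  ]
pack [0.5719 0.1324 0.09  ]
pack [0.7118 0.0976 0.09  ]
pack [ 0.6863 -0.023   0.09  ]
```

View pics/c2.png

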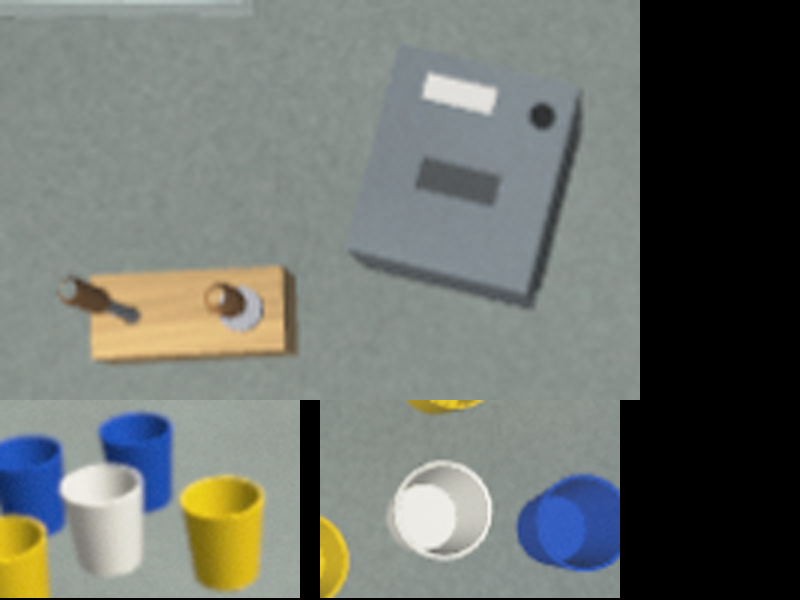

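The crop confirms the plain shaft on the left (handle end (71,291)), the collar punch on the right, and the slot centred at crop (458,181). The white cup's rim is centred at crop (443,510).

```bash
python3 - <<'E'
from h import *
t=lambda u,v:(100+(u+.5)/4-.5,100+(v+.5)/4-.5)
S=lambda u,v:(210+(u+.5)/4-.5,200+(v+.5)/4-.5)
print('slot',onz('top',t(458,181.5),.09),[onz('top',t(*p),.09)[:2].round(4) for p in[(423,157),(500,177),(494,205),(416,187)]])
print('slot scene',[onz('scene',S(*p),.09)[:2].round(4) for p in[(183,127),(240,163),(215,182),(160,147)]])
print('packtop',[onz('top',t(*p),.09)[:2].round(4) for p in[(402,46),(581,92),(532,295),(350,250)]])
print('rod top',tri(S(621,74),t(71,291)),onz('top',t(71,291),.19))
print('hole',tri(S(594,252),t(136,317)),onz('top',t(136,317),.05))
print('stand',[onz('top',t(*p),.05)[:2].round(4) for p in[(93,277),(283,267),(287,350),(93,360)]])
k=lambda u,v:(300+(u-320+.5)/3-.5,160+(v-400+.5)/3-.5)
K=lambda u,v:(160+(u+.5)/3-.5,150+(v-400+.5)/3-.5)
for p in[(443,510),(394,510),(492,510),(443,461),(443,559)]:print('cup',onz('top',k(*p),.1).round(4))
print('floor',onz('top',k(426,518),.005).round(4))
print('cup s',onz('scene',K(103,485),.1).round(4))
E
```

```text
slot [0.61704462 0.05380769 0.09      ] [array([0.6341, 0.0786]), array([0.6205, 0.0247]), array([0.6008, 0.0285]), array([0.6129, 0.0829])]
slot scene [array([0.5974, 0.0289]), array([0.6093, 0.0805]), array([0.6336, 0.0769]), array([0.6229, 0.0277])]
packtop [array([0.713 , 0.0952]), array([ 0.6813, -0.0307]), array([0.5383, 0.0011]), array([0.5683, 0.1278])]
rod top (array([0.52546854, 0.28908307, 0.18762368]), np.float64(0.0016708809132870528)) [0.5248621  0.28909312 0.19      ]
hole (array([0.52433946, 0.28952602, 0.0480972 ]), np.float64(0.0022644031368492974)) [0.52455667 0.28788713 0.05      ]
stand [array([0.5533, 0.3205]), array([0.5618, 0.1823]), array([0.502 , 0.1777]), array([0.4932, 0.3182])]
cup [ 0.4778 -0.2949  0.1   ]
cup [ 0.4772 -0.2501  0.1   ]
cup [ 0.4783 -0.3398  0.1   ]
cup [ 0.5226 -0.2951  0.1   ]
cup [ 0.4332 -0.2948  0.1   ]
floor [ 0.4769 -0.2984  0.005 ]
cup s [ 0.4772 -0.293   0.1   ]
```

>>> {"method": "apply_moves", "body": {"commands": "2.8 -3.4 0.4 0 0 -7 -1; 5.6 -6.8 0.8 0 0 -14 -1; 8.5 -10.2 1.2 0 0 -21 -1; 11.3 -13.6 1.6 0 0 -28 -1; 14.2 -17 2 0 0 -35 -1"}}

```text
t: 0.6
tool_pos: [0.3852, 0.4582, 0.2509]
ee_rot: [-3.141, 0.0, 2.158]
force: [0.4, -0.8, -0.8]
finger_gap: 0.0853
finger_force: 0.0
```

>>> {"method": "apply_moves", "body": {"commands": "2.8 -3.4 0 0 0 -7 -1; 5.6 -6.8 0 0 0 -14 -1; 8.5 -10.2 0 0 0 -21 -1; 11.3 -13.6 0 0 0 -28 -1; 14.2 -17 0 0 0 -34 -1"}}

```text
t: 1.1
tool_pos: [0.5272, 0.2882, 0.2508]
ee_rot: [-3.141, 0.0, 1.565]
force: [0.2, 0.8, 0.9]
finger_gap: 0.0855
finger_force: 0.0
```

>>> {"method": "apply_moves", "body": {"commands": "0 0 0 0 0 0 -1;0 0 0 0 0 0 -1;0 0 0 0 0 0 -1"}}

```text
t: 1.4
tool_pos: [0.5259, 0.2904, 0.2509]
ee_rot: [-3.141, -0.0, 1.571]
force: [-0.4, -0.3, 1.3]
finger_gap: 0.0853
finger_force: 0.0
```

>>> {"method": "apply_moves", "body": {"commands": "0 0 -3 0 0 0 -1;0 0 -6 0 0 0 -1;0 0 -9 0 0 0 -1;0 0 -11.5 0 0 0 -1;0 0 -11.5 0 0 0 -1"}}

```text
t: 1.9
tool_pos: [0.5226, 0.2902, 0.1316]
ee_rot: [-3.133, 0.003, 1.572]
force: [-0.8, 0.4, -0.2]
finger_gap: 0.0855
finger_force: 0.0
```

>>> {"method": "apply_moves", "body": {"commands": "0 0 0 0 0 0 1;0 0 0 0 0 0 1;0 0 0 0 0 0 1;0 0 0 0 0 0 1;0 0 0 0 0 0 1"}}

```text
t: 2.4
tool_pos: [0.5269, 0.2901, 0.1377]
ee_rot: [3.141, -0.001, 1.569]
force: [-1.4, 0.6, 3.7]
finger_gap: 0.0164
finger_force: 58.3
```

>>> {"method": "apply_moves", "body": {"commands": "0 0 0 0 0 0 1;0 0 0 0 0 0 1;0 0 0 0 0 0 1;0 0 0 0 0 0 1;0 0 0 0 0 0 1"}}

```text
t: 2.9
tool_pos: [0.5269, 0.2901, 0.1376]
ee_rot: [3.141, -0.001, 1.569]
force: [-1.7, 0.4, 4.5]
finger_gap: 0.0165
finger_force: 58.6
```

>>> {"method": "apply_moves", "body": {"commands": "0 0 2 0 0 0 1;0 0 5 0 0 0 1;0 0 8 0 0 0 1;0 0 11 0 0 0 1;0 0 13 0 0 0 1"}}

```text
t: 3.4
tool_pos: [0.5274, 0.2899, 0.2685]
ee_rot: [3.139, -0.001, 1.569]
force: [0.3, 1.0, 0.1]
finger_gap: 0.0168
finger_force: 58.7
```

>>> {"method": "apply_moves", "body": {"commands": "1 -2.5 0 0 0 0 1;2.5 -6.5 0 0 0 0 1;4 -10.5 0 0 0 0 1;5.5 -14.5 0 0 0 0 1;7 -18.5 0 0 0 0 1"}}

```text
t: 3.9
tool_pos: [0.5969, 0.1031, 0.2656]
ee_rot: [-3.142, 0.0, 1.57]
force: [0.0, -0.1, -1.0]
finger_gap: 0.0169
finger_force: 58.7
```

>>> {"method": "apply_moves", "body": {"commands": "1 -2.5 0 0 0 0 1;2.0 -5.1 0 0 0 0 1;2.0 -5.1 0 0 0 0 1;2.0 -5.1 0 0 0 0 1;2.0 -5.1 0 0 0 0 1"}}

```text
t: 4.4
tool_pos: [0.6163, 0.0545, 0.2659]
ee_rot: [-3.141, -0.0, 1.57]
force: [0.5, 0.2, -1.2]
finger_gap: 0.0167
finger_force: 58.7
```

```bash
python3 - <<'E'
from h import *
s=get_state();print(s['tool_pos'],s['force'])
a=snap('scene','s1.png');b=snap('top','t1.png')
r=lambda i,x,y,w,h,k:cv2.resize(i[y:y+h,x:x+w,::-1],None,fx=k,fy=k,interpolation=cv2.INTER_CUBIC)
D=np.zeros((600,800,3),np.uint8);D[:,:480]=r(a,200,120,120,150,4);D[:320,480:]=r(b,170,90,80,80,4)
cv2.imwrite('pics/c3.png',D)
E
```

```text
[0.61632296 0.05453142 0.26589269] [ 0.49424357  0.15840603 -1.1800669 ]
```

View pics/c3.png

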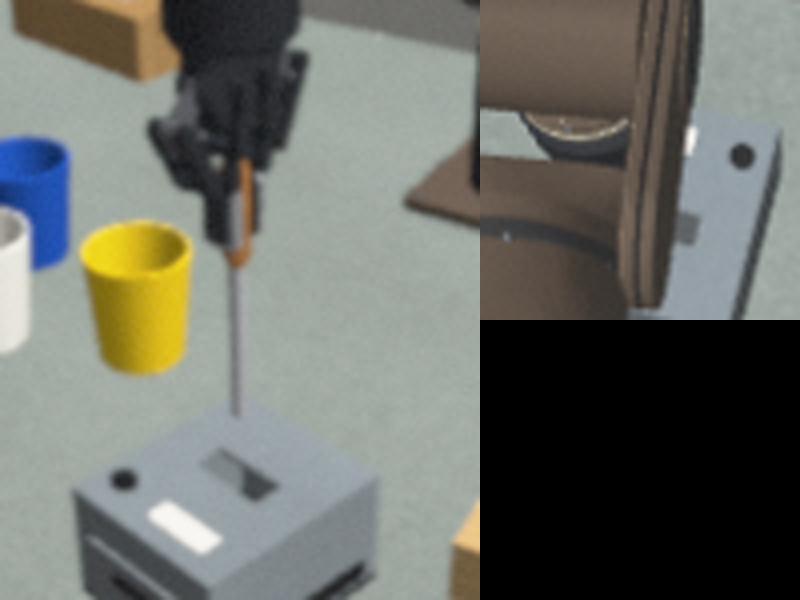

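The rod hangs vertical in the grip with its tip at scene (258.6,223.5), just above the slot. I'll compare that with the prediction.

```bash
python3 - <<'E'
from h import *
for z in(.133,.138,.143):print(z,proj('scene',[.6163,.0545,z]).round(1), onz('scene',(258.6,223.4),z).round(4))
g=lambda u,v:(200+(u+.5)/4-.5,120+(v+.5)/4-.5)
print('slot',np.mean([onz('scene',g(*p),.09) for p in[(224,448),(279,484),(254,502),(200,466)]],0))
print(proj('scene',[.6163,.0545,.265-.019-.035]),g(238,262))
E
```

```text
0.133 [[259.4 225.1]] [0.6113 0.0489 0.133 ]
0.138 [[259.3 223.5]] [0.6168 0.0526 0.138 ]
0.143 [[259.3 221.9]] [0.6224 0.0564 0.143 ]
slot [0.61613651 0.05351362 0.09      ]
[[258.85034364 199.1205777 ]] (259.125, 185.125)
```

>>> {"method": "apply_moves", "body": {"commands": "0 0 -2 0 0 0 1;0 0 -4 0 0 0 1;0 0 -6 0 0 0 1;0 0 -7.5 0 0 0 1;0 0 -8.4 0 0 0 1"}}

```text
t: 5.0
tool_pos: [0.6159, 0.0546, 0.1807]
ee_rot: [-3.14, -0.0, 1.571]
force: [-1.0, -0.8, -1.1]
finger_gap: 0.017
finger_force: 58.7
```

>>> {"method": "apply_moves", "body": {"commands": "0 0 -0.2 0 0 0 1;0 0 -0.4 0 0 0 1;0 0 -0.6 0 0 0 1;0 0 -0.8 0 0 0 1;0 0 -1 0 0 0 1"}}

```text
t: 5.5
tool_pos: [0.617, 0.0538, 0.1729]
ee_rot: [3.14, 0.0, 1.569]
force: [0.1, 0.0, -0.8]
finger_gap: 0.0166
finger_force: 58.7
```

>>> {"method": "apply_moves", "body": {"commands": "0 0 -0.1 0 0 0 1;0 0 -0.2 0 0 0 1;0 0 -0.3 0 0 0 1;0 0 -0.4 0 0 0 1;0 0 -0.5 0 0 0 1"}}

```text
t: 6.0
tool_pos: [0.6171, 0.0538, 0.1678]
ee_rot: [3.14, 0.0, 1.569]
force: [-0.1, 0.5, 3.5]
finger_gap: 0.0164
finger_force: 59.2
```

>>> {"method": "apply_moves", "body": {"commands": "0 0 -0.1 0 0 0 1;0 0 -0.2 0 0 0 1;0 0 -0.3 0 0 0 1;0 0 -0.4 0 0 0 1;0 0 -0.5 0 0 0 1"}}

```text
t: 6.5
tool_pos: [0.6169, 0.0538, 0.1623]
ee_rot: [3.141, 0.0, 1.569]
force: [0.7, -0.3, 3.6]
finger_gap: 0.0166
finger_force: 59.1
```

>>> {"method": "apply_moves", "body": {"commands": "0 0 -0.1 0 0 0 1;0 0 -0.2 0 0 0 1;0 0 -0.3 0 0 0 1;0 0 -0.3 0 0 0 1;0 0 -0.3 0 0 0 1"}}

```text
t: 7.0
tool_pos: [0.6171, 0.0538, 0.1606]
ee_rot: [3.14, 0.0, 1.57]
force: [0.3, -0.5, 7.1]
finger_gap: 0.0168
finger_force: 59.7
```

>>> {"method": "apply_moves", "body": {"commands": "0 0 -0.1 0 0 0 1;0 0 -0.2 0 0 0 1;0 0 -0.2 0 0 0 1;0 0 -0.2 0 0 0 1"}}

```text
t: 7.4
tool_pos: [0.6175, 0.0538, 0.1605]
ee_rot: [3.14, 0.0, 1.57]
force: [-1.6, -0.4, 11.9]
finger_gap: 0.0168
finger_force: 60.6
```

>>> {"method": "apply_moves", "body": {"commands": "0 0 -0.1 0 0 0 1;0 0 -0.2 0 0 0 1;0 0 -0.2 0 0 0 1;0 0 -0.2 0 0 0 1"}}

```text
t: 7.8
tool_pos: [0.618, 0.0538, 0.1604]
ee_rot: [3.139, 0.0, 1.57]
force: [-3.7, 0.8, 18.7]
finger_gap: 0.0165
finger_force: 61.6
```

```bash
python3 - <<'E'
from h import *
a=snap('scene','s2.png')
D=cv2.resize(a[190:310,200:330,::-1],None,fx=5,fy=5,interpolation=cv2.INTER_CUBIC);cv2.imwrite('pics/c4.png',D[:600])
E
```

```text
(no output)
```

View pics/c4.png

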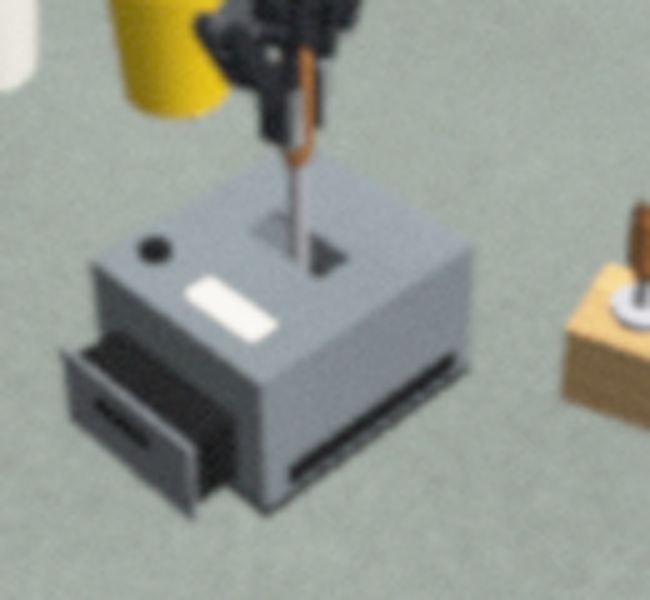

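The drawer is out (its front is at crop (130,430)) and the tab is on its stop at nearly 19 N. Now I'll pull straight up and move to the cup.

>>> {"method": "apply_moves", "body": {"commands": "0 0 1.5 0 0 0 1;0 0 4.5 0 0 0 1;0 0 8 0 0 0 1;0 0 11.5 0 0 0 1;0 0 14 0 0 0 1"}}

```text
t: 8.35
tool_pos: [0.6163, 0.054, 0.2964]
ee_rot: [-3.141, -0.0, 1.57]
force: [0.5, -0.7, -1.0]
finger_gap: 0.0165
finger_force: 58.8
```

>>> {"method": "apply_moves", "body": {"commands": "-1 -2.5 0 0 0 0 1;-2.5 -6 0 0 0 0 1;-4 -10 0 0 0 0 1;-5.5 -14 0 0 0 0 1;-7 -18 0 0 0 0 1"}}

```text
t: 8.85
tool_pos: [0.5449, -0.127, 0.2936]
ee_rot: [-3.138, -0.001, 1.57]
force: [-0.1, 0.0, -0.1]
finger_gap: 0.0171
finger_force: 58.8
```

>>> {"method": "apply_moves", "body": {"commands": "-1.5 -4 0 0 0 0 1;-3 -8 0 0 0 0 1;-4.5 -12 0 0 0 0 1;-6 -15.5 0 0 0 0 1;-6.9 -16.9 0 0 0 0 1"}}

```text
t: 9.35
tool_pos: [0.4756, -0.2972, 0.2934]
ee_rot: [-3.138, -0.002, 1.566]
force: [1.0, -0.2, -0.1]
finger_gap: 0.0164
finger_force: 58.8
```

>>> {"method": "apply_moves", "body": {"commands": "0 0 0 0 0 0 1;0 0 0 0 0 0 1;0 0 0 0 0 0 1"}}

```text
t: 9.65
tool_pos: [0.4781, -0.2938, 0.2949]
ee_rot: [-3.141, -0.001, 1.571]
force: [0.6, -0.4, -0.8]
finger_gap: 0.0167
finger_force: 58.8
```

```bash
python3 - <<'E'
from h import *
s=get_state();print(s['tool_pos'],s['qpos'])
a=snap('scene','s3.png');b=snap('top','t3.png')
D=np.zeros((600,800,3),np.uint8)
r=lambda i,x,y,w,h,k:cv2.resize(i[y:y+h,x:x+w,::-1],None,fx=k,fy=k,interpolation=cv2.INTER_CUBIC)
D[:,:480]=r(a,140,80,120,150,4);D[:320,480:]=r(b,300,160,80,80,4);cv2.imwrite('pics/c5.png',D)
p=s['tool_pos'];print(proj('scene',p-[0,0,.1276]))
E
```

```text
[ 0.47806493 -0.29375068  0.29491743] [-7.32048937e-01 -7.97731399e-03  1.78801410e+00  5.84509923e-04
  1.36264302e+00 -7.32438977e-01]
[[191.31029098 159.77875122]]
```

View pics/c5.png

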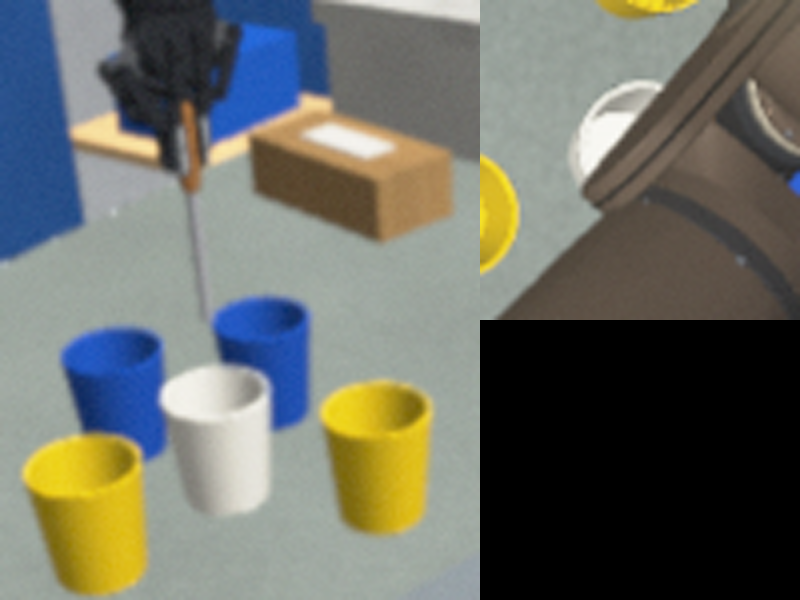

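The tip projects where predicted, over the white cup, and the cup hasn't moved. I'll lean the rod 17° toward +y with the tip about 18 mm to -y, so it barely falls on release, then lower it.

>>> {"method": "apply_moves", "body": {"commands": "0 0.9 0 -8.5 0 0 1;0 1.9 0 -17 0 0 1;0 1.9 -2 -17 0 0 1;0 1.9 -5 -17 0 0 1;0 1.9 -7 -17 0 0 1"}}

```text
t: 10.25
tool_pos: [0.4777, -0.2741, 0.2237]
ee_rot: [-3.141, 0.295, 1.572]
force: [0.1, 0.2, -1.2]
finger_gap: 0.0166
finger_force: 58.8
```

>>> {"method": "apply_moves", "body": {"commands": "0 0 -2 0 0 0 1;0 0 -4 0 0 0 1;0 0 -6 0 0 0 1;0 0 -7.5 0 0 0 1;0 0 -8 0 0 0 1"}}

```text
t: 10.75
tool_pos: [0.477, -0.2749, 0.1433]
ee_rot: [-3.139, 0.295, 1.571]
force: [0.7, -0.6, -0.6]
finger_gap: 0.0162
finger_force: 58.8
```

>>> {"method": "apply_moves", "body": {"commands": "0 0 -0.2 0 0 0 1;0 0 -0.4 0 0 0 1;0 0 -0.6 0 0 0 1;0 0 -0.7 0 0 0 1;0 0 -0.8 0 0 0 1"}}

```text
t: 11.25
tool_pos: [0.4779, -0.2764, 0.1378]
ee_rot: [3.14, 0.297, 1.569]
force: [-0.4, 0.5, -1.1]
finger_gap: 0.0167
finger_force: 58.8
```

>>> {"method": "apply_moves", "body": {"commands": "0 0 -0.1 0 0 0 1;0 0 -0.2 0 0 0 1;0 0 -0.3 0 0 0 1;0 0 -0.3 0 0 0 1;0 0 -0.3 0 0 0 1"}}

```text
t: 11.75
tool_pos: [0.4776, -0.2762, 0.1343]
ee_rot: [3.141, 0.297, 1.569]
force: [-0.3, 0.1, -1.6]
finger_gap: 0.0165
finger_force: 58.8
```

```bash
python3 - <<'E'
from h import *
a=snap('scene','s4.png');s=get_state();print(s['tool_pos'],s['force'],s['ft_torque'])
cv2.imwrite('pics/c6.png',cv2.resize(a[110:230,140:260,::-1],None,fx=4,fy=4,interpolation=cv2.INTER_CUBIC))
E
```

```text
[ 0.47767917 -0.27615855  0.13434545] [-0.79082551  0.42332233 -1.19188505] [0.19945411 0.03045105 0.01450903]
```

View pics/c6.png

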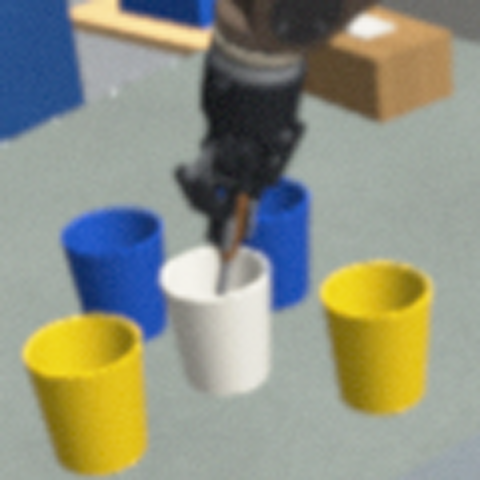

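The rod is inside the white cup (shaft at crop (222,285)) and the cup is upright. I'll lower it a little to touch, then let go.

>>> {"method": "apply_moves", "body": {"commands": "0 0 -0.1 0 0 0 1;0 0 -0.2 0 0 0 1;0 0 -0.3 0 0 0 1;0 0 -0.3 0 0 0 1;0 0 -0.3 0 0 0 1"}}

```text
t: 12.3
tool_pos: [0.4776, -0.2761, 0.1312]
ee_rot: [3.141, 0.297, 1.57]
force: [-0.3, -0.0, -0.5]
finger_gap: 0.0165
finger_force: 58.8
```

>>> {"method": "apply_moves", "body": {"commands": "0 0 -0.1 0 0 0 1;0 0 -0.2 0 0 0 1;0 0 -0.2 0 0 0 1;0 0 -0.2 0 0 0 1"}}

```text
t: 12.7
tool_pos: [0.4776, -0.2761, 0.1292]
ee_rot: [3.141, 0.297, 1.57]
force: [-0.4, 0.3, -0.9]
finger_gap: 0.0168
finger_force: 58.8
```

>>> {"method": "apply_moves", "body": {"commands": "0 0 0 0 0 0 0.4;0 0 0 0 0 0 0.4;0 0 0 0 0 0 0.2;0 0 0 0 0 0 0;0 0 0 0 0 0 -0.2"}}

```text
t: 13.2
tool_pos: [0.4777, -0.2762, 0.1294]
ee_rot: [3.141, 0.297, 1.569]
force: [-0.5, -0.6, -0.9]
finger_gap: 0.0508
finger_force: 0.0
```

>>> {"method": "apply_moves", "body": {"commands": "0 0 0 0 0 0 -0.5;0 0 0 0 0 0 -0.8;0 0 0 0 0 0 -1;0 0 0 0 0 0 -1;0 0 0 0 0 0 -1"}}

```text
t: 13.7
tool_pos: [0.4777, -0.2761, 0.1293]
ee_rot: [3.141, 0.297, 1.569]
force: [0.3, 0.3, 0.1]
finger_gap: 0.0855
finger_force: 0.0
```

```bash
python3 - <<'E'
from h import *
a=snap('scene','s5.png')
cv2.imwrite('pics/c7.png',cv2.resize(a[110:230,140:260,::-1],None,fx=4,fy=4,interpolation=cv2.INTER_CUBIC))
E
```

```text
(no output)
```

View pics/c7.png

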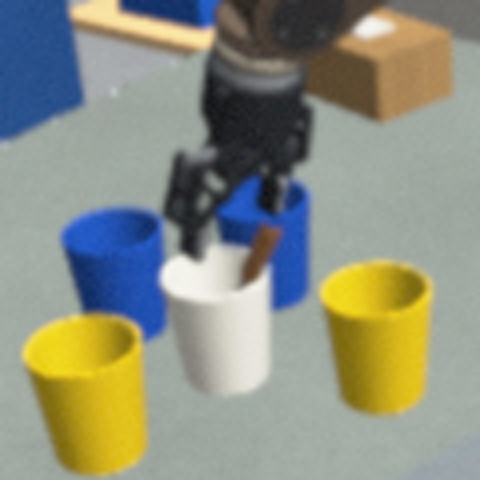

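The rod rests inside the upright white cup, leaning on its +y rim (handle at crop (262,255)). The fingers are clear, so I'll retreat straight up.

>>> {"method": "apply_moves", "body": {"commands": "0 0 1 0 0 0 -1;0 0 3 0 0 0 -1;0 0 6 0 0 0 -1;0 0 10 0 0 0 -1;0 0 14 0 0 0 -1"}}

```text
t: 14.25
tool_pos: [0.4774, -0.2759, 0.2711]
ee_rot: [3.141, 0.296, 1.57]
force: [0.9, -0.2, -0.3]
finger_gap: 0.0856
finger_force: 0.0
```

>>> {"method": "apply_moves", "body": {"commands": "0 0 2 0 0 0 -1;0 0 4 0 0 0 -1;0 0 4 0 0 0 -1;0 0 4 0 0 0 -1;0 0 4 0 0 0 -1"}}

```text
t: 14.75
tool_pos: [0.4771, -0.2757, 0.3076]
ee_rot: [-3.14, 0.295, 1.57]
force: [0.1, -0.1, 0.4]
finger_gap: 0.0852
finger_force: 0.0
```

```bash
python3 - <<'E'
from h import *
a=snap('scene','s6.png')
cv2.imwrite('pics/c8.png',cv2.resize(a[100:310,100:380,::-1],None,fx=2.8,fy=2.8,interpolation=cv2.INTER_CUBIC))
E
```

```text
(no output)
```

View pics/c8.png

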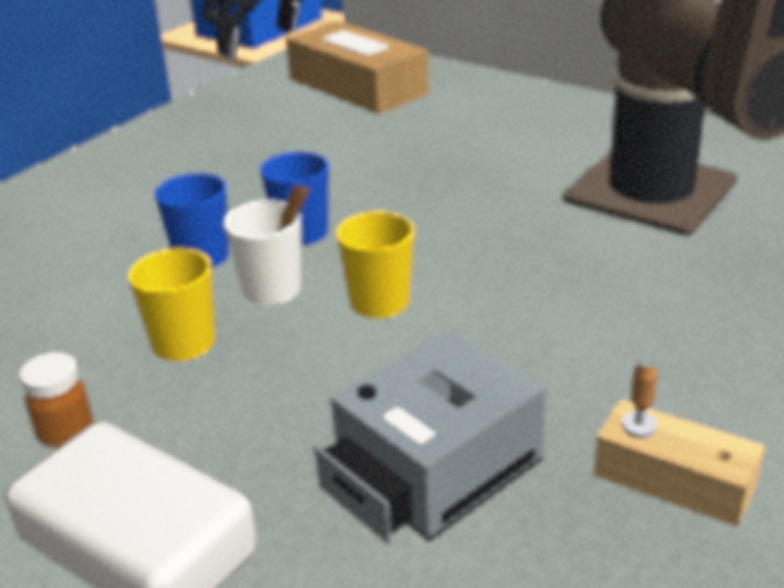

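The picture shows the drawer out at crop (365,490), the rod in the upright white cup at (290,205), and the gripper clear of everything.

```bash
python3 -c "from workcell import *; print(hand_in())"
```

```text
the job is handed in; nothing more can be done
None
```

The job is handed in at about 15 s of the 48 s allowed: the latch tab was pushed down to its stop, the drawer is out, and the release rod stands point down in the upright white cup with the gripper clear.

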